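Close up the sewing workbox

TASK

Close up the plywood sewing workbox for the day: with the fingers, push its two open drawers fully shut and swing its raised lid down until it lies shut. Only push: nothing is to be picked up, so leave the thread spools in their drawers, leave the thread cone and the shears where they are, and keep the hand and arm themselves off the box.

Things in the scene. Friction and masses are not known exactly. Their poses are not given: they have to be found in the camera images.
- workbox: Plywood workbox fixed to the table, 170 mm deep (x), 250 mm wide (y), 85 mm high over the drawer half. Origin: centre of its underside, on the table. Its own x axis points from its front to its back, so its front face (with the drawers) is at x = -85 mm; z is up. Seen from above, the two drawers lie side by side in the half y = -40 to 125 mm; the compartment with the lid is y = -125 to -40 mm.
- drawer_inner (a joint): How far the drawer in the middle of the box (next to the lid compartment) is pulled out, m: 0 = fully shut, up to 0.11. It slides out along the box's -x, takes about 2 N to push and stays where it is left.
- drawer_inner_front (a point): Centre of the outer face of that drawer's front board; axes as the box's. The board is flat wood with no handle (the dark round finger spot is only flat), 74 mm wide (y), 70 mm high (10 to 80 mm above the table), 9 mm thick; when shut it lies against the box's front edge and this point is at box x = -94 mm, y = 4.5 mm, z = 45 mm.
- drawer_outer (a joint): The same for the drawer at the end of the box, away from the lid compartment.
- drawer_outer_front (a point): The same point on that drawer, same size; when shut it is at box x = -94 mm, y = 83 mm, z = 45 mm.
- lid (a joint): Opening angle of the lid, rad: 0 = shut and level, 1.5 = almost upright, leaning to the front. Its hinge is stiff: the lid stays where it is left and must be pushed all the way down (about 1 to 4 N near its free edge).
- lid_hinge (a point): Middle of the lid's hinge line, along the top of the back of the box, 78 mm above the table, at box x = 85 mm, y = -83 mm (the lid's middle); axes as the box's. The hinge line runs along the box's y.
- lid_edge (a point): Middle of the lid's free edge, on its outer (upper) face. The lid is a flat board 174 mm long from the hinge, 86 mm wide along the hinge, 7 mm thick. At angle a this edge lies 174 mm from the hinge, towards the box's -x by cos a and up by sin a, and 7 mm farther out along the lid's outward normal (back by sin a, up by cos a). Shut, the lid's upper face is 85 mm above the table. Axes turn with the lid: z is the outward normal.
- spool_inner: Small thread spool, 26 mm across and 36 mm high, standing loose in the middle drawer; origin: centre of its underside. It rides along (it may fall over) and must stay in the drawer.
- spool_outer: The same kind of spool in the end drawer.
- cone: Bystander: a cone of thread standing on the table in front of the lid compartment, beside the open drawers; 56 mm across at the foot, 88 mm high; origin: centre of its underside.
- shears: Bystander: fabric shears lying on the table to the robot's right, in front of the box; about 210 mm long (x, handles to -x), 72 mm wide, 12 mm high; origin at their pivot, on the table.

How it is judged:
By the outcome, as a careful person would: the job done as asked, in the order asked, and still so for the second after the job is handed in, with the robot touching nothing.
It also fails if it takes over 58 s, if anything falls off the work surface, if the arm or the gripper's body presses on something with over 40 N, if the wrist force passes 120 N, or if a joint passes its speed limit or range.

ROBOT

A 6-joint arm with a two-finger parallel gripper is mounted at the origin on the work surface. World frame = base frame: x ahead of the robot, y to its left, z up, the work surface at z = 0. Lengths are in mm, angles in rad, forces in N, time in s.
With the tool pointing down it reaches from about 325 to 900 mm from the base axis. Payload 6.1 kg.
Tool frame: the origin (TCP) lies on the centre line of the jaws, within the pads' length; the fingertips stand 22 mm ahead of it and the grasp point (between the pads) lies 3 mm ahead of it; z points along the fingers, y is the line along which they close (so a half turn about z gives the same grasp; the last joint's range is limited). The gripper opens to 87 mm and grips with 3 to 60 N. Pads are 19 mm wide; open, the fingers measure 117 mm over their backs; the gripper's body (75 mm by 190 mm) begins 51 mm behind the grasp point.
Start: joints at [1.108, 0.22, 1.526, -0, 1.395, -0.126], TCP at [206.541, 589.878, 210.038] pointing down, gripper open.
Joint ranges: [-2.98, 2.98], [-0.91, 2.08], [0.09, 2.57], [-1.24, 4.39], [0.2, 2.65], [-2.68, 2.68]. Speed limits (rad/s): [2.57, 2.57, 3.01, 3.14, 3.14, 3.14].

INTERFACE

Orientations are given as a unit quaternion [x, y, z, w].
In Python, from station import sensors, cams, robot gives the robot as it stands.
- The arm moves only by the tool jog_arm, never from a script. Its argument "moves" is text: rows parted by semicolons, each of 7 numbers parted by spaces: the turn, a rotation vector about the tool's x, y, z in rad, then the shift along the tool's x, y, z in mm, then the opening, from 0 (shut) to 1 (fully open). A call has 1 to 10 rows; each row is the pose to reach, as a shift and turn from the pose commanded when the call began, along the tool's axes at that moment; what a row does not reach only later rows make up. A row lasts 1/10 s, in which the tool goes at most 50 mm and 8.59 degrees, less where a joint would pass 70% of its speed; a pose out of reach is approached as far as the arm can. A call with a gripper value outside its range is refused whole. The fingers move at their own pace and stop on an object; "newtons" is the grip in N (left out, the last holds). Time passes only in rows, so rows that repeat a pose let the fingers close. It gives the time, the measured TCP pose, the force, the opening and the grip force at its end, in the units of the state.
- sensors.sense(): the state, without advancing time (a new reading comes with each control period).
- cams.read_camera(name): name is "side" or "top"; returns (picture, depth): 384x512x3 uint8, red, green, blue; 384x512 float32, mm along the optical axis (not along the pixel's ray), 0 where there is no reading.
- cams.calibration(name): a dict with "vertical_fov" (degrees; the focal length in pixels is half the picture's height over the tangent of half this angle, whatever the lens; pixels are square), "cx", "cy" (the principal point, pixels), "xyz" and "rotation" of the camera in the world. Camera axes: x right, y up, looking along -z (the intrinsics and any distortion apply to the point x, -y, -z); pixel columns grow to the right and rows downward; lengths in mm; the calibration is good to about 2 mm. A picture is of the moment at which its call begins. calibration takes no time and is no camera call.
- robot.finish_job(): hands the job in; it is judged then, once.
The state is a dict: "time": time; "joint_positions": joint angles; "dq": joint speeds; "joint_torque": joint torques, N m; "tool_pos": TCP position; "tool_rot": TCP orientation; "wrist_force": force on the tool from outside, world axes, zero at the start; "torque": the same for the moment, N m; "opening": finger opening in mm; "grasp_force": force on a finger pad.
Only numpy, scipy, OpenCV 4.12 (cv2) and the standard library are available. Lean on these libraries where they do the work, as an engineer would, in place of code of your own. Each camera call takes 0.05 s, during which the arm holds its last target. There are 200 camera calls.

## Working session

There is one attempt and no reset: what is moved stays moved. The work goes in short steps, Python scripts to look and compute and a tool call to move; the robot and the scene stay as the last step left them, time stands still between calls to the robot, and variables do not carry over. Pictures are saved under pics/ and viewed, at most 10 in all, crops included, and the job is handed in when it is done.

Besides the shell and the picture viewer there is one more tool, called after "Call:" as name(argument=value, ...) on one line, values as JSON. jog_arm: Moves the arm, as the interface text tells. Its arguments: {"type":"object","properties":{"moves":{"type":"string"},"newtons":{"type":"number"}},"required":["moves"]}

```bash
ls; mkdir -p pics; python3 - <<'E'
from station import sensors,cams,robot
import cv2,numpy as np
for n in("top","side"):
    p,d=cams.read_camera(n); c=cams.calibration(n); print(n,c)
    cv2.imwrite(f"pics/{n}0.png",cv2.cvtColor(p,cv2.COLOR_RGB2BGR)); np.savez(f"{n}0.npz",p=p,d=d)
s=sensors.sense();print(s["time"],s["tool_pos"],s["tool_rot"])
E
```

```text
pics
top {'vertical_fov': 44.66637426099673, 'cx': 260.24647105249875, 'cy': 191.12530662064648, 'xyz': array([ 498.94987479, -108.07908161, 1213.24553231]), 'rotation': array([ 0.04105667, -0.04283931, -0.70360049,  0.70811404])}
side {'vertical_fov': 49.73908278421757, 'cx': 252.58964532376706, 'cy': 190.22018309600907, 'xyz': array([ 214.84775256, -642.19469643,  939.73931916]), 'rotation': array([ 0.32080631, -0.10274156, -0.30158633,  0.89194908])}
0.1 [206.29363331 589.35635939 209.05134645] [ 1.67615309e-01  9.85852098e-01 -8.29237196e-04 -2.46396208e-04]
```

View pics/top0.png

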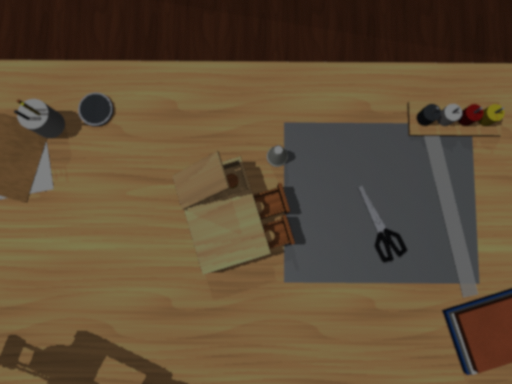

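View pics/side0.png

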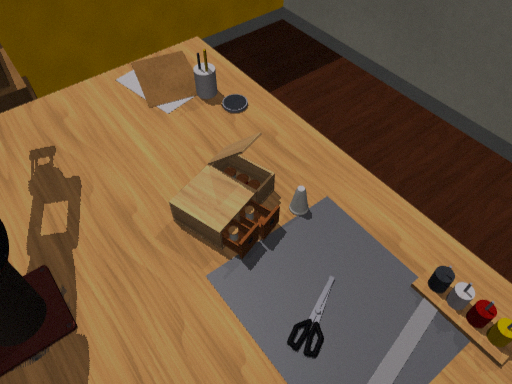

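The top view shows the box at about (230,225), front facing image right (world -y), the drawers' fronts at about (285,200) and (290,232), the lid raised around (205,180), the cone at (278,155), and the shears at (385,225). The side view agrees.

```bash
cat > h.py <<'E'
import numpy as np,cv2
from station import cams
from scipy.spatial.transform import Rotation as R
def cloud(n,d):
    c=cams.calibration(n); f=192/np.tan(np.radians(c["vertical_fov"]/2))
    v,u=np.mgrid[:384,:512]
    P=np.stack([(u-c["cx"])/f*d,-(v-c["cy"])/f*d,-d],-1)
    W=R.from_quat(c["rotation"]).apply(P.reshape(-1,3))+c["xyz"]
    W=W.reshape(384,512,3); W[d==0]=np.nan; return W
E
python3 - <<'E'
from h import *
z=np.load("top0.npz");p,d=z["p"],z["d"];W=cloud("top",d)
print("table z",np.nanmedian(W[280:300,100:200,2]))
roi=np.zeros((384,512),bool);roi[140:285,165:305]=1
m=(roi&(abs(W[...,2]-85)<5)).astype(np.uint8)
n,l,st,ce=cv2.connectedComponentsWithStats(m)
for i in range(1,n):
    if st[i,4]>30:
        r=cv2.minAreaRect(W[l==i][:,:2].astype(np.float32)); print(st[i],r,cv2.boxPoints(r).round().tolist(),np.median(W[l==i][:,2]))
hi=roi&(W[...,2]>110);print("high",hi.sum(),np.nanmax(W[hi][:,2]))
L=W[hi];print(L[np.argsort(-L[:,2])[:200:20]].round())
c=L.mean(0);print("normal",c,np.linalg.svd(L-c)[2][2])
hsv=cv2.cvtColor(p,cv2.COLOR_RGB2HSV)
a=W[145:165,268:290];a=a[a[...,2]>70];print("cone",a.mean(0),a[:,2].max(),len(a))
s=W[60:200,0:10]
big=cv2.resize(cv2.cvtColor(p[140:285,165:310],cv2.COLOR_RGB2BGR),None,fx=4,fy=4,interpolation=2);cv2.imwrite("pics/c0.png",big)
q=np.load("side0.npz");V=cloud("side",q["d"]);hi=(abs(V[...,0]-500)<250)&(abs(V[...,1]-60)<250)&(V[...,2]>110)
L=V[hi];print("side high",len(L),L.min(0),L.max(0));c=L.mean(0);print(c,np.linalg.svd(L-c)[2][2])
E
```

```text
table z -1.039125863763502
[273 146  11  10  74] ((734.9287109375, -153.5767822265625), (22.633235931396484, 22.25153350830078), 71.95878601074219) [[721.0, -161.0], [742.0, -168.0], [749.0, -146.0], [728.0, -139.0]] 85.49269657968284
[173 175  12  35  97] ((630.7031860351562, 87.69367218017578), (84.9912338256836, 10.133248329162598), 17.779449462890625) [[589.0, 80.0], [592.0, 70.0], [673.0, 96.0], [670.0, 105.0]] 86.56307262432006
[ 185  189   86   86 4674] ((536.4224853515625, -30.48382568359375), (165.0638427734375, 169.75344848632812), 17.448625564575195) [[432.0, 26.0], [483.0, -136.0], [641.0, -87.0], [590.0, 75.0]] 84.18150590014
high 1541 206.41709680765814
[[636. -34. 206.]
 [696. -15. 204.]
 [646. -31. 202.]
 [697. -12. 201.]
 [706. -17. 201.]
 [646. -29. 200.]
 [697. -19. 200.]
 [651. -35. 199.]
 [664. -30. 198.]
 [624. -35. 197.]]
normal [652.64090188  15.34129015 160.62206327] [ 0.21080009 -0.65984851 -0.72122345]
cone [ 733.22259456 -153.55555138   83.02311417] 92.65127214976496 105
side high 444 [597.13834774 -41.43169605 110.12783818] [709.57031107  78.83411187 206.34506927]
[649.22092898   9.31852258 165.90793515] [ 0.2235657  -0.64708505 -0.72890282]
```

View pics/c0.png

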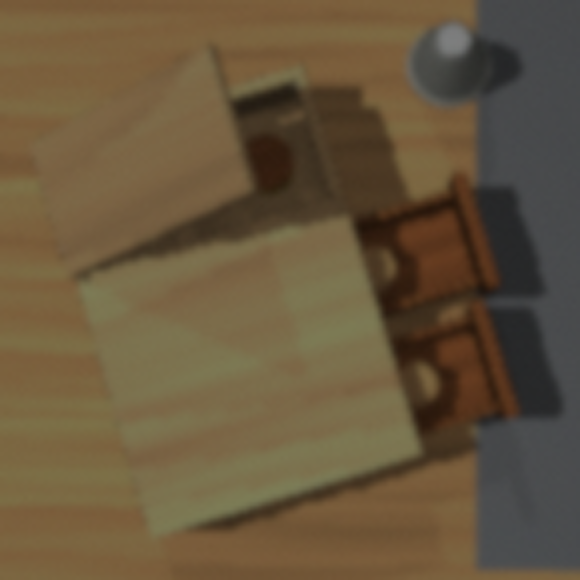

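Call:
jog_arm(moves="0 0 0.929 -598 -652 0 0;0 0 0.929 -598 -652 0 0;0 0 0.929 -598 -652 0 0;0 0 0.929 -598 -652 0 0;0 0 0.929 -598 -652 0 0;0 0 0.929 -598 -652 0 0;0 0 0.929 -598 -652 0 0;0 0 0.929 -598 -652 0 0;0 0 0.929 -598 -652 0 0;0 0 0.929 -598 -652 0 0")

```text
time: 1.1
tool_pos: [403.9, 128.5, 210.0]
tool_rot: [0.591, 0.806, 0.0, 0.0]
wrist_force: [1.1, 0.6, 0.4]
opening: 15.5
grasp_force: 0.0
```

```bash
cat >> h.py <<'E'
O=np.array([577,-17.7]);th=np.radians(107.45);X=np.array([np.cos(th),np.sin(th)]);Y=np.array([-X[1],X[0]])
def box(p): q=np.asarray(p)[...,:2]-O; return np.stack([q@X,q@Y,np.asarray(p)[...,2]],-1)
def st():
    from station import sensors
    s=sensors.sense(); Rm=R.from_quat(s["tool_rot"])
    print(s["time"],"tcp",s["tool_pos"].round(1),"box",box(s["tool_pos"]).round(1),"xang",np.degrees(np.arctan2(*Rm.as_matrix()[1::-1,0])),"F",s["wrist_force"],s["opening"])
E
python3 - <<'E'
from h import *
st()
z=np.load("top0.npz");B=box(cloud("top",z["d"]))
for y in(4.5,83):
    m=(abs(B[...,1]-y)<25)&(abs(B[...,2]-78)<7)&(B[...,0]<-100)&(B[...,0]>-230);b=B[m];print(y,len(b),np.percentile(b[:,0],[2,25,50,75,98]),b[:,2].mean())
m=(abs(B[...,0])<60)&(abs(B[...,2]-85)<5);print("y extent",np.percentile(B[m][:,1],[1,99]))
m=(abs(B[...,1]-45)<60)&(abs(B[...,2]-85)<5)&(B[...,0]>-100);print("x",np.percentile(B[m][:,0],[1,99]))
E
```

```text
1.1 tcp [403.9 128.5 210. ] box [191.4 121.3 210. ] xang 107.48745010174704 F [1.07890865 0.58833382 0.41677849] 15.487372496456459
4.5 80 [-160.50142722 -158.15357254 -156.0697112  -153.65208609 -151.70606924] 78.688370733381
83 82 [-147.66292794 -145.47338951 -143.22579377 -141.01211384 -139.05634657] 79.03760434337583
y extent [-38.02256201 123.4014264 ]
x [-83.19842923  83.05583854]
```

Call:
jog_arm(moves="0 0 0 -376 38 0 0;0 0 0 -376 38 0 0;0 0 0 -376 38 0 0;0 0 0 -376 38 0 0;0 0 0 -376 38 0 0;0 0 0 -376 38 0 0;0 0 0 -376 38 0 0;0 0 0 -376 38 0 0;0 0 0 -376 38 50 0;0 0 0 -376 38 98 0")

```text
time: 2.1
tool_pos: [554.1, -218.8, 111.9]
tool_rot: [0.592, 0.806, 0.0, 0.002]
wrist_force: [0.2, 0.7, -0.3]
opening: 0.4
grasp_force: 0.0
```

```bash
python3 -c "
from h import *
st()
p,d=cams.read_camera('side');cv2.imwrite('pics/s1.png',cv2.cvtColor(p,cv2.COLOR_RGB2BGR))"
```

```text
2.1 tcp [ 554.1 -218.8  111.9] box [-185.    82.2  111.9] xang 107.3646103700714 F [ 0.19278743  0.74482871 -0.33965113] 0.40961883542288824
```

View pics/s1.png

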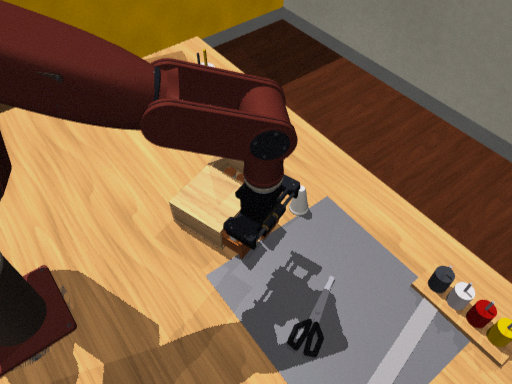

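Call:
jog_arm(moves="0 0 0 0 0 48 0;0 0 0 14 0 48 0;0 0 0 22 0 48 0;0 0 0 30 0 48 0;0 0 0 38 0 48 0;0 0 0 46 0 48 0;0 0 0 54 0 48 0;0 0 0 62 0 48 0;0 0 0 70 0 48 0;0 0 0 74 0 48 0")

```text
time: 3.15
tool_pos: [532.5, -146.2, 66.9]
tool_rot: [0.591, 0.806, 0.001, 0.002]
wrist_force: [0.0, -2.1, 7.7]
opening: 0.4
grasp_force: 4.1
```

```bash
python3 -c "
from h import *
st()"
```

```text
3.15 tcp [ 532.5 -146.2   66.9] box [-109.3   81.    66.9] xang 107.50266010649753 F [ 0.02394094 -2.06934077  7.68549522] 0.40757190404490634
```

Call:
jog_arm(moves="0 0 0 4 0 0 0;0 0 0 8 0 0 0;0 0 0 8 0 0 0")

```text
time: 3.45
tool_pos: [530.2, -139.2, 67.0]
tool_rot: [0.591, 0.806, 0.0, 0.003]
wrist_force: [0.2, -2.1, 7.4]
opening: 0.3
grasp_force: 4.2
```

```bash
python3 -c "
from h import *
st()
for n in ('side','top'):
  p,d=cams.read_camera(n);np.savez(n+'2.npz',p=p,d=d);c=p[140:285,165:310] if n=='top' else p[130:280,150:330]
  cv2.imwrite('pics/%s2.png'%n,cv2.resize(cv2.cvtColor(c,cv2.COLOR_RGB2BGR),None,fx=4,fy=4,interpolation=2))"
```

```text
3.45 tcp [ 530.2 -139.2   67. ] box [-101.9   81.    67. ] xang 107.50432179434017 F [ 0.20948426 -2.113837    7.35297968] 0.28612796135030827
```

View pics/side2.png

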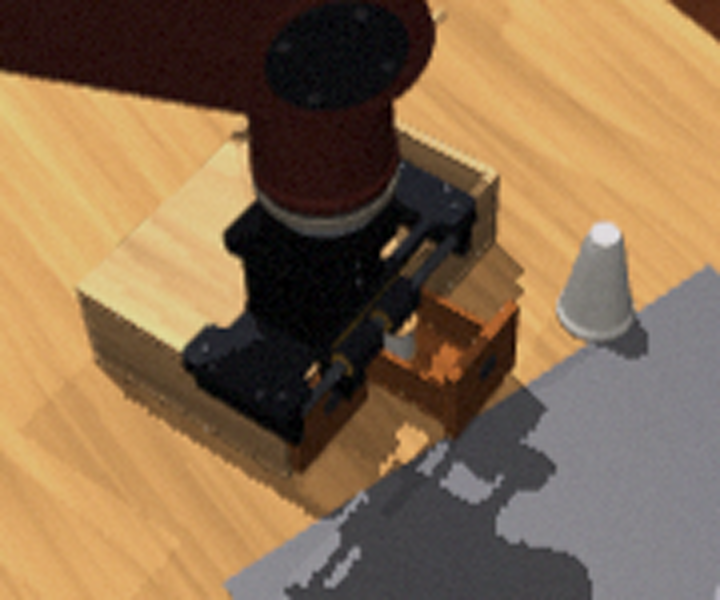

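```bash
python3 -c "
from h import *
B=box(cloud('side',np.load('side2.npz')['d']))
for y0,y1 in((-32,41),(46,120)):
  m=(B[...,1]>y0)&(B[...,1]<y1)&(B[...,2]>12)&(B[...,2]<78)&(B[...,0]<-86)&(B[...,0]>-180);b=B[m];print(len(b));h,e=np.histogram(b[:,0],bins=range(-180,-80,5));print(list(zip(e,h)))
m=(B[...,1]>46)&(B[...,1]<120)&(B[...,2]>12)&(B[...,2]<110)&(B[...,0]<-86)&(B[...,0]>-130);b=B[m];print(b[::12].round())"
```

```text
736
[(np.int64(-180), np.int64(0)), (np.int64(-175), np.int64(0)), (np.int64(-170), np.int64(0)), (np.int64(-165), np.int64(20)), (np.int64(-160), np.int64(208)), (np.int64(-155), np.int64(26)), (np.int64(-150), np.int64(3)), (np.int64(-145), np.int64(16)), (np.int64(-140), np.int64(23)), (np.int64(-135), np.int64(21)), (np.int64(-130), np.int64(38)), (np.int64(-125), np.int64(49)), (np.int64(-120), np.int64(45)), (np.int64(-115), np.int64(45)), (np.int64(-110), np.int64(51)), (np.int64(-105), np.int64(51)), (np.int64(-100), np.int64(78)), (np.int64(-95), np.int64(39)), (np.int64(-90), np.int64(23))]
171
[(np.int64(-180), np.int64(0)), (np.int64(-175), np.int64(0)), (np.int64(-170), np.int64(0)), (np.int64(-165), np.int64(0)), (np.int64(-160), np.int64(0)), (np.int64(-155), np.int64(0)), (np.int64(-150), np.int64(0)), (np.int64(-145), np.int64(0)), (np.int64(-140), np.int64(0)), (np.int64(-135), np.int64(0)), (np.int64(-130), np.int64(0)), (np.int64(-125), np.int64(0)), (np.int64(-120), np.int64(0)), (np.int64(-115), np.int64(0)), (np.int64(-110), np.int64(0)), (np.int64(-105), np.int64(0)), (np.int64(-100), np.int64(0)), (np.int64(-95), np.int64(164)), (np.int64(-90), np.int64(7))]
[[ -96.   92.  107.]
 [-109.   90.   99.]
 [-111.   81.   86.]
 [ -92.   46.   23.]
 [ -92.   87.   64.]
 [ -93.   88.   61.]
 [ -93.   89.   57.]
 [ -92.   92.   56.]
 [ -94.   98.   60.]
 [ -93.   98.   54.]
 [ -92.   97.   48.]
 [ -92.   93.   38.]
 [ -93.   83.   21.]
 [ -93.  103.   37.]
 [ -93.  115.   43.]
 [ -93.  108.   30.]
 [ -91.  118.   32.]
 [ -93.  117.   22.]]
```

View pics/top2.png

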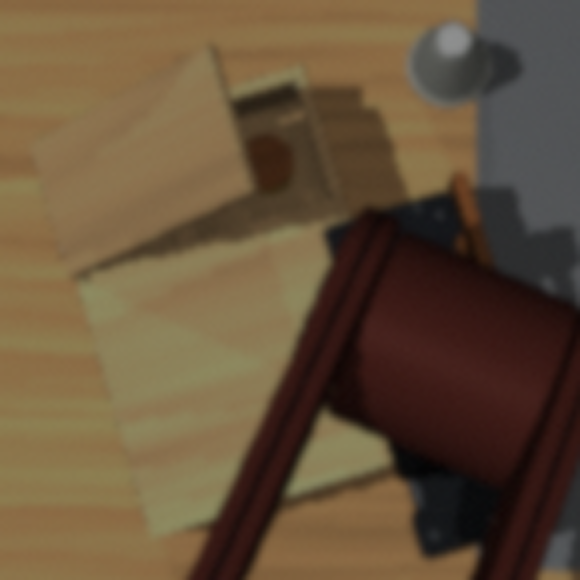

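Call:
jog_arm(moves="0 0 0 0 0 -6 0;0 0 0 3 0 -6 0;0 0 0 3 0 -6 0")

```text
time: 3.85
tool_pos: [527.1, -135.0, 70.2]
tool_rot: [0.591, 0.806, 0.0, -0.0]
wrist_force: [-0.7, -0.1, -0.5]
opening: 0.3
grasp_force: 0.0
```

```bash
python3 -c "
from h import *
st()
B=box(cloud('side',np.load('side2.npz')['d']));p=np.load('side2.npz')['p']
m=(B[...,2]>15)&(B[...,2]<180)&(B[...,0]<-40)&(B[...,0]>-190)&(B[...,1]>-60)&(p.max(-1)<60);b=B[m];print(len(b))
for z in range(15,180,10):
  c=b[(b[:,2]>=z)&(b[:,2]<z+10)]
  if len(c):print(z,len(c),c.min(0).round(),c.max(0).round())
"
```

```text
3.85 tcp [ 527.1 -135.    70.2] box [-96.9  82.8  70.2] xang 107.4937246801356 F [-0.69260755 -0.05846775 -0.51203587] 0.266119326822081
919
15 67 [-160.  -28.   15.] [-84. 118.  25.]
25 71 [-161.  -32.   25.] [-85. 116.  35.]
35 62 [-160.  -32.   35.] [-88. 115.  45.]
45 73 [-161.  -60.   45.] [-69. 109.  55.]
55 50 [-160.  -29.   55.] [-92. 108.  65.]
65 33 [-161.  -41.   65.] [-83. 107.  74.]
75 24 [-161.  -41.   75.] [-57.  91.  84.]
85 17 [-113.   74.   85.] [-102.   91.   95.]
95 8 [-115.   87.   96.] [-93.  91. 104.]
105 4 [-113.   90.  106.] [-96.  92. 109.]
145 53 [-139.   -6.  147.] [-69. 169. 155.]
155 145 [-141.   -2.  155.] [-68. 170. 165.]
165 275 [-141.   -5.  165.] [-66. 175. 175.]
175 37 [-140.  -10.  175.] [-73. 175. 180.]
```

```bash
python3 -c "
from h import *
p,d=cams.read_camera('side');np.savez('side3.npz',p=p,d=d)
c=p[185:255,190:290];c=np.clip(c.astype(float)*2,0,255).astype(np.uint8)
cv2.imwrite('pics/s3.png',cv2.resize(cv2.cvtColor(c,cv2.COLOR_RGB2BGR),None,fx=8,fy=8,interpolation=0))"
```

```text
(no output)
```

View pics/s3.png

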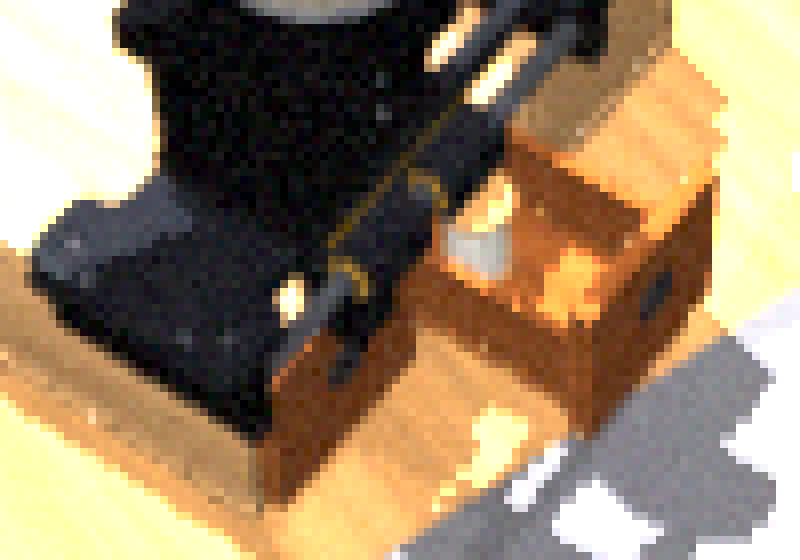

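```bash
python3 -c "
from h import *
from station import sensors
s=sensors.sense();t=s['tool_pos']
c=cams.calibration('side');f=192/np.tan(np.radians(c['vertical_fov']/2))
def pr(w):
  q=R.from_quat(c['rotation']).inv().apply(np.asarray(w)-c['xyz']);u=c['cx']+f*q[0]/-q[2];v=c['cy']-f*q[1]/-q[2];return round((u-190)*8),round((v-185)*8)
for z in(48,60,70,80,100):print('tcp',z,pr([t[0],t[1],z]))
def w(x,y,z):return [*(O+x*X+y*Y),z]
for x,y,z in((-94,46,80),(-94,120,80),(-94,46,10),(-94,120,10),(-94,83,45),(-110,83,48),(-110,83,80)):print(x,y,z,pr(w(x,y,z)))
d=np.load('side3.npz')['d'];W=cloud('side',d);B=box(W)
for v,u in((345,345),(330,360),(320,380),(300,350),(368,345),(360,320),(400,300)):
  print(u,v,B[185+v//8,190+u//8].round())
"
```

```text
tcp 48 (350, 377)
tcp 60 (349, 356)
tcp 70 (347, 338)
tcp 80 (346, 320)
tcp 100 (343, 283)
-94 46 80 (408, 238)
-94 120 80 (266, 397)
-94 46 10 (414, 360)
-94 120 10 (280, 516)
-94 83 45 (343, 378)
-110 83 48 (383, 397)
-110 83 80 (379, 340)
345 345 [-92.  79.  57.]
360 330 [-109.   90.   95.]
380 320 [-107.   80.   85.]
350 300 [-130.  121.  165.]
345 368 [-92.  80.  45.]
320 360 [-94.  93.  67.]
300 400 [-91. 103.  55.]
```

Call:
jog_arm(moves="0 0 0 0 0 -40 0;0 0 0 -50 0 -40 0;0 0 0 -100 0 -40 0;0 0 0 -100 0 -40 0")

```text
time: 4.3
tool_pos: [558.5, -236.2, 110.2]
tool_rot: [0.593, 0.805, -0.001, 0.001]
wrist_force: [-0.3, -0.3, -0.6]
opening: -0.1
grasp_force: 0.0
```

```bash
python3 -c "
from h import *
from station import sensors
st();t=sensors.sense()['tool_pos']
p,d=cams.read_camera('side');np.savez('side4.npz',p=p,d=d)
c=cams.calibration('side');f=192/np.tan(np.radians(c['vertical_fov']/2))
def pr(w):
  q=R.from_quat(c['rotation']).inv().apply(np.asarray(w)-c['xyz']);return round(c['cx']+f*q[0]/-q[2]),round(c['cy']-f*q[1]/-q[2])
u,v=pr(t);print(u,v)
for dz in(-22,0,48):print(dz,pr(t+[0,0,dz]))
B=box(cloud('side',d))
i=p[v-40:v+35,u-50:u+50];i=np.clip(i*2.,0,255).astype(np.uint8)
cv2.imwrite('pics/s4.png',cv2.resize(cv2.cvtColor(i,cv2.COLOR_RGB2BGR),None,fx=8,fy=8,interpolation=0));print('origin',u-50,v-40)
tb=box(t)
m=(abs(B[...,0]-tb[0])<16)&(abs(B[...,1]-tb[1])<18)&(B[...,2]>50);b=B[m]-tb
for z in range(-50,60,6):
  k=b[(b[:,2]>=z)&(b[:,2]<z+6)]
  if len(k):print(z,len(k),k.min(0).round(),k.max(0).round())
m=(B[...,1]>46)&(B[...,1]<120)&(B[...,2]>15)&(B[...,2]<70)&(B[...,0]<-80)&(B[...,0]>-110);print(m.sum(),np.median(B[m][:,0]))
"
```

```text
4.3 tcp [ 558.5 -236.2  110.2] box [-202.9   83.2  110.2] xang 107.27082884582309 F [-0.34834128 -0.34782206 -0.55710346] -0.07385079416487587
268 239
-22 (268, 244)
0 (268, 239)
48 (269, 228)
origin 218 199
10 6 [-11.  -7.  11.] [ 8.  9. 16.]
16 9 [-12.  -3.  16.] [ 4. 10. 21.]
22 7 [-12.   7.  23.] [ 6. 10. 28.]
28 5 [-11.   1.  28.] [ 4. 10. 34.]
34 2 [-2.  9. 36.] [ 1. 10. 37.]
40 2 [-6. 11. 42.] [-3. 11. 45.]
46 2 [-4. 13. 46.] [-1. 13. 50.]
136 -91.91697351797782
```

View pics/s4.png

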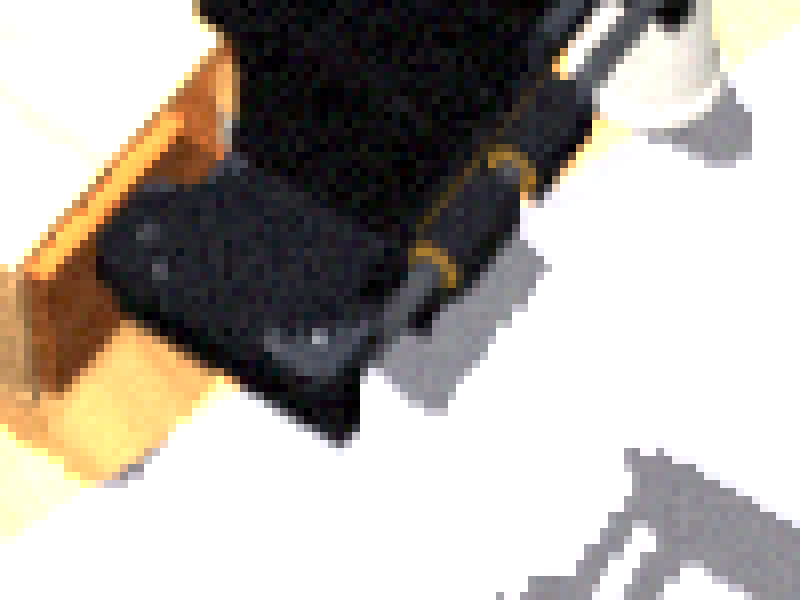

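```bash
python3 -c "
from h import *
from station import sensors
tb=box(sensors.sense()['tool_pos'])
B=box(cloud('side',np.load('side4.npz')['d']))
for u,v in((345,430),(345,400),(280,400),(350,370),(425,325),(400,310),(435,260),(320,340),(150,300)):
  print(u,v,(B[199+v//8,218+u//8]-tb).round())
"
```

```text
345 430 [-39.  83.  91.]
345 400 [-41.  86. 107.]
280 400 [-21.  87.  90.]
350 370 [-40.  85. 122.]
425 325 [-15.   7.  21.]
400 310 [-34.  50. 101.]
435 260 [-33.  34. 103.]
320 340 [-32.  84. 126.]
150 300 [ 16.  94. 116.]
```

Call:
jog_arm(moves="0 0 0 0 0 50 0;0 0 0 0 0 78 0;0 0 0 30 0 78 0;0 0 0 60 0 78 0;0 0 0 80 0 78 0;0 0 0 88 0 78 0;0 0 0 94 0 78 0;0 0 0 98 0 78 0;0 0 0 101 0 78 0;0 0 0 101 0 78 0")

```text
time: 5.35
tool_pos: [529.6, -141.2, 32.9]
tool_rot: [0.591, 0.806, -0.002, 0.006]
wrist_force: [6.2, -20.4, -13.3]
opening: 0.5
grasp_force: 11.0
```

Call:
jog_arm(moves="0 0 0 -50 0 0 0;0 0 0 -98 0 0 0;0 0 0 -98 50 0 0;0 0 0 -98 78 0 0;0 0 0 -80 78 0 0;0 0 0 -70 78 0 0;0 0 0 -60 78 0 0;0 0 0 -50 78 0 0;0 0 0 -40 78 0 0;0 0 0 -32 78 0 0")

```text
time: 6.35
tool_pos: [610.1, -141.2, 32.3]
tool_rot: [0.591, 0.806, -0.0, -0.0]
wrist_force: [-1.0, -3.1, 0.8]
opening: 0.3
grasp_force: 1.0
```

```bash
python3 -c "
from h import *
st()"
```

```text
6.35 tcp [ 610.1 -141.2   32.3] box [-127.7    5.4   32.3] xang 107.49049094254599 F [-1.02949453 -3.08275471  0.78365799] 0.29447742009529526
```

Call:
jog_arm(moves="0 0 0 8 0 0 0;0 0 0 15 0 0 0;0 0 0 21 0 0 0;0 0 0 26 0 0 0;0 0 0 30 0 0 0;0 0 0 32 0 0 0;0 0 0 32 0 0 0")

```text
time: 7.05
tool_pos: [603.6, -117.8, 32.4]
tool_rot: [0.592, 0.806, -0.002, 0.005]
wrist_force: [6.2, -24.0, -9.7]
opening: 0.5
grasp_force: 12.2
```

Call:
jog_arm(moves="0 0 0 -40 0 0 0;0 0 0 -60 0 -20 0;0 0 0 -60 0 -70 0;0 0 0 -60 0 -120 0;0 0 0 -60 0 -170 0;0 0 0 -60 0 -213 0;0 0 0 -20 30 -213 0;0 0 0 20 60 -213 0;0 0 0 60 80 -213 0;0 0 0 79 88 -213 0")

```text
time: 8.05
tool_pos: [662.0, -4.9, 244.9]
tool_rot: [0.59, 0.807, 0.001, -0.001]
wrist_force: [-0.7, -0.1, 0.2]
opening: 0.2
grasp_force: 0.0
```

```bash
python3 -c "
from h import *
st()
B=box(cloud('top',cams.read_camera('top')[1]))
for y in(4.5,83):
    m=(abs(B[...,1]-y)<30)&(abs(B[...,2]-79)<5)&(B[...,0]<-88)&(B[...,0]>-230);b=B[m];print(y,len(b),np.percentile(b[:,0],[2,50]) if len(b) else '')
B=box(cloud('side',cams.read_camera('side')[1]))
for y in(4.5,83):
    m=(abs(B[...,1]-y)<30)&(abs(B[...,2]-45)<25)&(B[...,0]<-86)&(B[...,0]>-230);b=B[m];print(y,len(b),np.percentile(b[:,0],[2,50,98]))
"
```

```text
8.05 tcp [662.   -4.9 244.9] box [-13.3 -84.9 244.9] xang 107.65014352479629 F [-0.72188987 -0.12206952  0.1516518 ] 0.19458867521835485
4.5 59 [-93.71850947 -90.88375167]
83 60 [-93.7207539  -90.89628804]
4.5 150 [-93.88494666 -92.25912674 -91.05722311]
83 163 [-94.08865755 -92.48601686 -90.93431961]
```

Call:
jog_arm(moves="0 0 0 -3 0 45 0;0 0 0 -3 0 67 0;0 0 0 -12 0 77 0;0 0 0 -21 0 87 0;0 0 0 -29 0 100 0;0 0 0 -37 0 113 0;0 0 0 -42 0 127 0;0 0 0 -47 0 142 0;0 0 0 -50 0 157 0;0 0 0 -52 0 170 0")

```text
time: 9.15
tool_pos: [677.1, -59.4, 73.4]
tool_rot: [0.592, 0.806, -0.0, -0.0]
wrist_force: [-0.5, 0.9, 0.1]
opening: 0.5
grasp_force: 0.5
```

```bash
python3 -c "
from h import *
st()
B=box(cloud('top',cams.read_camera('top')[1]))
b=B[(abs(B[...,1]+83)<38)&(B[...,0]>-100)&(B[...,0]<80)&(B[...,2]<125)&(B[...,2]>70)]
for x in range(-100,80,20):
  k=b[(b[:,0]>=x)&(b[:,0]<x+20)]
  if len(k):print(x,len(k),np.median(k[:,2]))"
```

```text
9.15 tcp [677.1 -59.4  73.4] box [-69.8 -83.   73.4] xang 107.46410972246973 F [-0.46341631  0.86041211  0.1254723 ] 0.538404734255115
-40 119 84.37033601073381
-20 252 84.29407671210447
0 239 84.46815634074028
20 156 84.50567415755324
40 58 83.86307566899495
60 7 85.04379532033272
```

Call:
jog_arm(moves="0 0 0 0 0 3 0;0 0 0 0 0 6 0;0 0 0 0 0 8 0;0 0 0 0 0 8 0")

```text
time: 9.6
tool_pos: [677.9, -59.3, 72.3]
tool_rot: [0.591, 0.807, -0.0, 0.001]
wrist_force: [-14.1, 0.9, 27.5]
opening: 0.5
grasp_force: 14.2
```

Firmly shut (27 N). Now I'll lift off, straight up and then away, and check.

Call:
jog_arm(moves="0 0 0 0 0 -20 0;0 0 0 0 0 -70 0;0 0 0 0 0 -120 0;0 0 0 0 0 -170 0;0 0 0 -50 0 -190 0;0 0 0 -100 0 -190 0;0 0 0 -150 0 -190 0;0 0 0 -200 0 -190 0;0 0 0 -200 0 -190 0")

```text
time: 10.5
tool_pos: [736.6, -256.5, 253.2]
tool_rot: [0.594, 0.805, -0.001, -0.001]
wrist_force: [-0.9, -0.3, -0.3]
opening: 0.4
grasp_force: 0.0
```

```bash
python3 -c "
from h import *
st()
p,d=cams.read_camera('top');B=box(cloud('top',d))
cv2.imwrite('pics/t9.png',cv2.resize(cv2.cvtColor(p,cv2.COLOR_RGB2BGR)[120:300,160:420],None,fx=3,fy=3))
b=B[(abs(B[...,1]+83)<38)&(B[...,0]>-95)&(B[...,0]<80)&(B[...,2]<200)]
for x in range(-100,80,20):
  k=b[(b[:,0]>=x)&(b[:,0]<x+20)]
  if len(k):print(x,len(k),np.median(k[:,2]))
for y in(4.5,83):
    m=(abs(B[...,1]-y)<30)&(abs(B[...,2]-79)<5)&(B[...,0]<-88)&(B[...,0]>-230);b=B[m];print(y,len(b),np.percentile(b[:,0],[2,50]) if len(b) else '')
"
```

```text
10.5 tcp [ 736.6 -256.5  253.2] box [-275.7  -80.6  253.2] xang 107.14285894051903 F [-0.92620369 -0.34486453 -0.2651241 ] 0.36990635454629484
-100 158 82.29332789460193
-80 251 84.02114206706665
-60 252 83.71806639843317
-40 255 84.03516729961416
-20 253 84.11817926231129
0 251 83.94368987222924
20 254 84.11121533169046
40 253 83.9366243532902
60 253 83.94111089913304
4.5 40 [-93.71270772 -90.95381559]
83 0
```

View pics/t9.png

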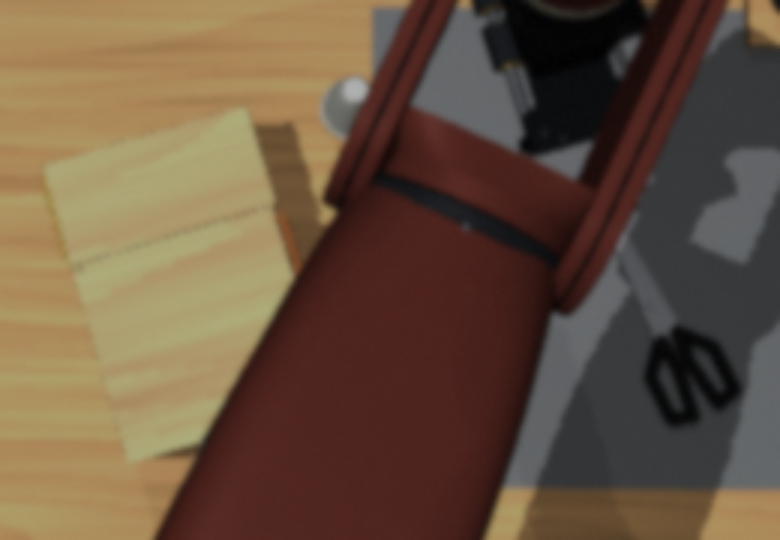

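The lid lies level at 84 mm, and the inner drawer front is against the box. The arm hides the outer one in this view, but it measured shut before the lid move. The cone at (350,105) and the shears at (690,370) are undisturbed, and the arm is clear.

```bash
python3 -c "
from station import robot
print(robot.finish_job())"
```

```text
the job is handed in; nothing more can be done
None
```

The job is handed in at about 10.5 s: both drawers are pushed shut and the lid is pressed down flat; the cone and shears are where they were, and the spools rode in with their drawers, though I couldn't see them once shut.

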